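# Seat a circuit board in its test fixture and snap the toggle clamp shut

### The job

Push the circuit board's carrier along the test fixture until it is fully home against the end stop, and then push the toggle clamp's handle over its dead point until it snaps down into lock and the clamp's rubber foot presses on the board. Only push with the fingers: do not lift the board, and leave the screwdriver, the jar and the spare heat sink where they are. Finish clear of everything.

Things in the scene. Friction and masses are not known exactly. Their poses are not given: they have to be found in the camera images.
- fixture: Fixed aluminium plate on the bench, x -120..85, y -60..120, z 0..12 mm. Origin on the bench under the carrier's home place; +x: the way the carrier is pushed home, +y: towards the toggle clamp. Guide rails along x, 10 mm wide, at y = -51.5 and 51.5 mm, tops at z 22 mm (carrier has 3 mm play between them). End stop: face at x = 60 mm, 90 mm wide, top at z 32 mm.
- board: Loose grey carrier 120 x 90 x 8 mm, 0.35 kg, with a green circuit board. Origin: centre of underside, axes as the fixture's; slides on the plate at z 12 mm, a few N. Starts 22 to 50 mm short of home; home = fixture x 0. At its -x end stands a push tab, 8 mm thick, 50 mm wide along y, centred, rear face at x = -60 mm, from 8 to 30 mm above the underside (20 to 42 mm above the bench).
- lever (a joint): Angle of the clamp's handle, rad. 0 = open: it stands up, 1.38 rad above level, leaning a little to fixture +y. 1.3 = locked: almost level (0.08 rad), pointing to +y. A spring drives it away from the dead point near 0.75: let go before that it swings back open, beyond it it snaps to lock and stays. Takes about 6 N at the grip from open, less towards the dead point.
- handle_hinge (a point): Handle's hinge axis, parallel to fixture x, fixed at x 30, y 90, z 50 mm in the fixture's frame, between steel cheeks (x 16..44, y 60..106 mm, tops at z 56 mm). While open, the clamp's arm stands steeply beside it, at y 30..85 mm, up to z 110 mm: push the handle above that.
- handle_grip (a point): Point on the handle's centre line 105 mm from the hinge, on the round black grip (20 mm diameter, from 45 to 130 mm from the hinge). About 153 mm above the bench when open, 58 mm when locked. It swings in the fixture's y-z plane at x 30 mm.
- clamp_foot: Black rubber foot, 16 mm diameter, under the clamp arm's end; origin at the centre of its lower face. The arm follows the handle; in lock the foot is pressed by a spring (about 4 N) on the board at x 30, y 18 mm in the fixture's frame.
- screwdriver: Loose screwdriver 170 mm long lying on the bench (bystander); origin under its middle.
- jar: Loose closed jar, 52 mm diameter, 70 mm high, standing on the bench (bystander); origin at the centre of its underside.
- heatsink: Loose spare aluminium heat sink 50 x 40 x 28 mm on the bench (bystander); origin at the centre of its underside.
There are look-alikes about, which are no part of the job. There is more than one size of the board; the one meant has the size given above.

How it is judged:
By the outcome, as a careful person would: the job done as asked, in the order asked, and still so for the second after the job is handed in, with the robot touching nothing.
It also fails if it takes over 51 s, if anything falls off the work surface, if the arm or the gripper's body presses on something with over 40 N, if the wrist force passes 120 N, or if a joint passes its speed limit or range.

### The arm

A 7-joint arm with a two-finger parallel gripper is mounted at the origin on the work surface. World frame = base frame: x ahead of the robot, y to its left, z up, the work surface at z = 0. Lengths are in m, angles in degrees, forces in N, time in s.
With the tool pointing down it reaches from about 0.425 to 0.975 m from the base axis. Payload 16.7 kg.
Tool frame: the origin (TCP) lies at the very end of the fingers, on their centre line; the grasp point (between the pads) lies 19 mm behind it; z points along the fingers, x is the direction in which the jaws open and shut, and the axes are right-handed (so a half turn about z gives the same grasp; the last joint's range is limited). The gripper opens to 85 mm and grips with 20 to 120 N. Pads are 22 mm wide; open, the fingers measure 114 mm over their backs; the gripper's body (76 mm by 85 mm) begins 54 mm behind the grasp point. The pads swing forward as they close: fully open they stand 13 mm farther back than shut.
Start: joints at [-72.565, 24.414, 4.234, 92.017, -1.954, 63.644, -3.845], TCP at [0.296, 0.607, 0.231] pointing down, gripper open.
Joint ranges: [-163.25, 163.25], [-28.42, 122.38], [-70.27, 78.77], [12.13, 141.07], [-58.53, 238.53], [9.26, 117.41], [-156.51, 156.51]. Speed limits (degrees/s): [108.29, 108.29, 136.94, 136.94, 172.46, 172.46, 172.46].

### API

Orientations are given as a 3x3 rotation matrix whose columns are the frame's x, y, z axes.
In Python, from bench import observe, get_image, close_job gives the robot as it stands. The module is installed in compiled form; this text tells all that it offers.
- The arm moves only by the tool step_arm, never from a script. Its argument "series" is a list of rows, each a list of 7 numbers: the turn, a rotation vector about the tool's x, y, z in degrees, then the shift along the tool's x, y, z in cm, then the closure, from -1 (fully open) to 1 (shut), so that 0 is half open. In form: [[ax, ay, az, dx, dy, dz, fingers], ...]. A call has exactly 8 rows; each row shifts and turns the pose as measured when the row begins, along the tool's axes as they then stand; what a row does not reach is not made up. A row lasts 1/12 s, in which the tool goes at most 41.7 mm and 7.16 degrees, less where a joint would pass 70% of its speed; a pose out of reach is approached as far as the arm can. A call is refused whole if a number of a shift passes 4.17 or a number of a turn 7.16, either way. A call with a gripper value outside its range is refused whole. The fingers move at their own pace and stop on an object; "grip_force" is the grip in N (left out, the last holds). Time passes only in rows, so rows that do not move let the fingers close, or fill a call up. It gives the time, the measured TCP pose, the force and the opening at its end, in the units of the state.
- observe(): the state, without advancing time (a new reading comes with each control period).
- get_image(name): name is "side" or "top"; returns a dict with "color" (400x640x3 uint8, blue, green, red), "fx", "fy", "cx", "cy" (pixels), "dist" ([k1, k2, p1, p2, k3] as OpenCV has them; the pictures are not rectified), "eye" and "orientation" of the camera in the world. Camera axes: x right, y up, looking along -z (the intrinsics and any distortion apply to the point x, -y, -z); pixel columns grow to the right and rows downward; lengths in m; the calibration is good to about 2 mm. A picture is of the moment at which its call begins. There is no depth.
- close_job(): hands the job in, once; it reports no verdict.
The state is a dict: "time": time; "joints": joint angles; "qvel": joint speeds; "joint_torque": joint torques, N m; "eef_pos": TCP position; "eef_rot": TCP orientation; "force": force on the tool from outside, world axes, zero at the start; "torque": the same for the moment, N m; "gripper_width": opening from 0.0 (shut) to 1.0 (fully open).
Only numpy, scipy, OpenCV 4.12 (cv2) and the standard library are available. Lean on these libraries where they do the work, as an engineer would, in place of code of your own. Each camera call takes 0.05 s, during which the arm holds its last target.

## Working session

There is one attempt and no reset: what is moved stays moved. The work goes in short steps, Python scripts to look and compute and a tool call to move; the robot and the scene stay as the last step left them, time stands still between calls to the robot, and variables do not carry over. Pictures are saved under pics/ and viewed, and the job is handed in when it is done.

Besides the shell and the picture viewer there is one more tool, called as name([rows], argument=value, ...), one row to a line, values as JSON. step_arm: Moves the arm, as the interface text tells. Its arguments: {"type":"object","properties":{"series":{"type":"array"},"grip_force":{"type":"number"}},"required":["series"]}

```bash
mkdir -p pics; python3 - <<'E'
from bench import observe,get_image
import cv2,numpy as np
s=observe()
for k,v in s.items(): print(k,np.round(v,3).tolist())
for n in ("side","top"):
    g=get_image(n); cv2.imwrite(f"pics/{n}0.png",g["color"])
    print(n,{k:np.round(v,4).tolist() for k,v in g.items() if k!="color"})
E
```

```text
time 0.0
joints [-72.566, 24.448, 4.231, 92.052, -1.954, 63.644, -3.844]
qvel [0.054, -0.01, -0.009, 0.023, -0.028, 0.085, 0.041]
joint_torque [0.001, -94.985, 3.762, -46.35, 0.019, 0.01, -0.0]
eef_pos [0.296, 0.606, 0.231]
eef_rot [[0.438, 0.899, -0.0], [0.899, -0.438, -0.001], [-0.001, 0.0, -1.0]]
force [-0.088, 0.929, -0.077]
torque [-0.027, 0.044, 0.027]
gripper_width 1.001
side {'fx': 373.1407, 'fy': 373.1407, 'cx': 319.8205, 'cy': 195.7879, 'dist': [-0.0229, 0.0, 0.0, 0.0, 0.0], 'eye': [0.1686, -0.71, 0.7027], 'orientation': [[0.9186, 0.23, -0.3213], [-0.395, 0.5543, -0.7326], [0.0096, 0.7999, 0.6]]}
top {'fx': 365.0403, 'fy': 365.0403, 'cx': 313.6382, 'cy': 201.3384, 'dist': [-0.0786, 0.0, 0.0, 0.0, 0.0], 'eye': [0.4112, 0.0029, 1.0817], 'orientation': [[-0.0132, 0.9956, -0.0931], [-0.9999, -0.014, -0.0076], [-0.0089, 0.093, 0.9956]]}
```

View pics/side0.png

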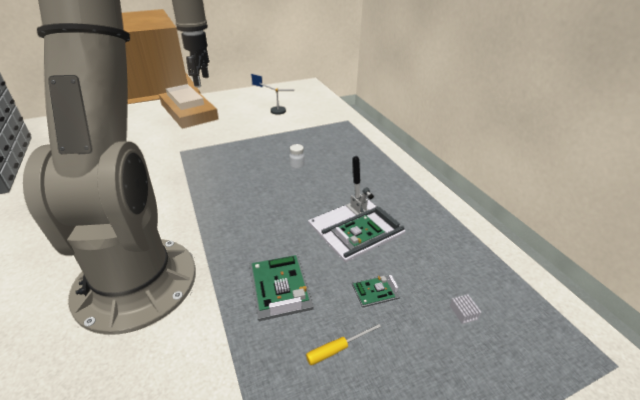

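View pics/top0.png

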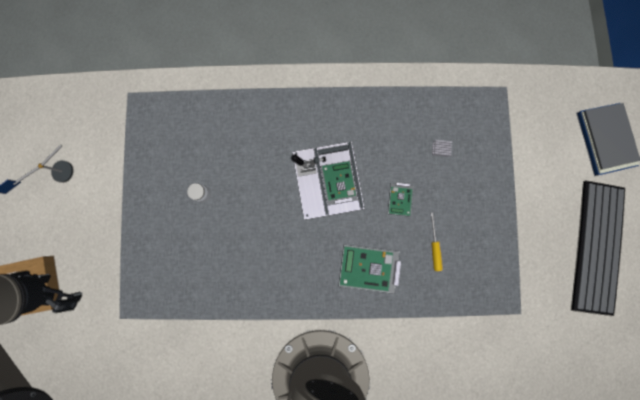

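```bash
python3 - <<'E'
import cv2
a=cv2.imread("pics/top0.png")[130:230,275:375]; cv2.imwrite("pics/topz.png",cv2.resize(a,(600,600),interpolation=cv2.INTER_CUBIC))
a=cv2.imread("pics/side0.png")[145:265,295:415]; cv2.imwrite("pics/sidez.png",cv2.resize(a,(600,600),interpolation=cv2.INTER_CUBIC))
E
```

```text
(no output)
```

View pics/topz.png

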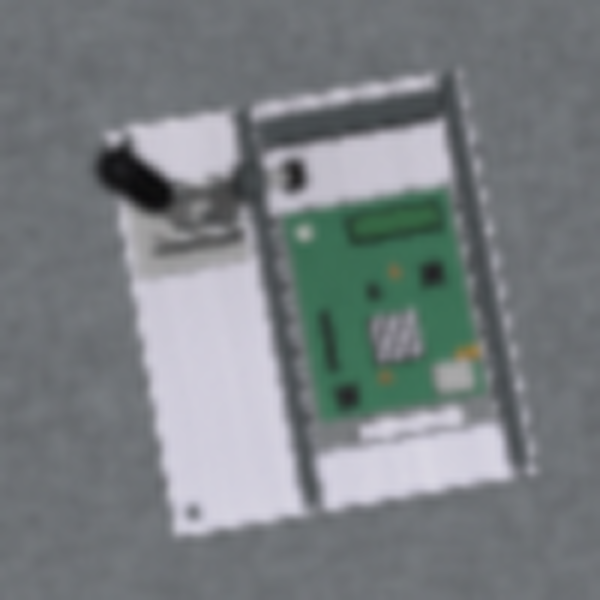

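View pics/sidez.png

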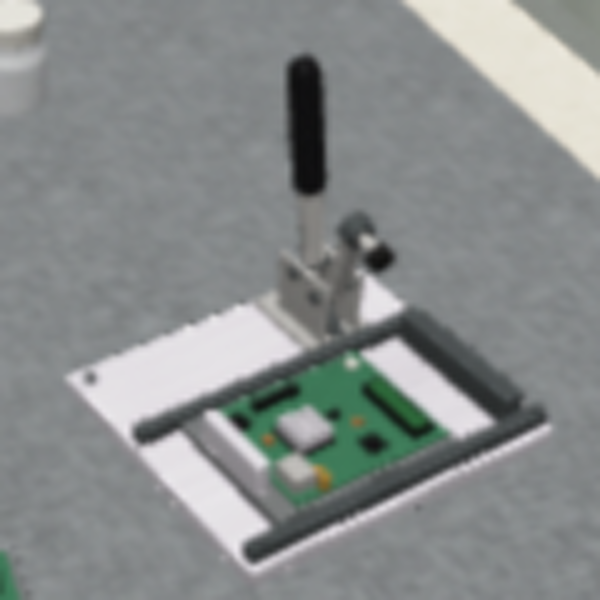

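```bash
cat > h.py <<'E'
import numpy as np,cv2
from bench import observe,get_image
from scipy.optimize import least_squares
def proj(g,P):
    R=np.array(g["orientation"]);e=np.array(g["eye"])
    c=(np.atleast_2d(P)-e)@R*[1,-1,-1]
    K=np.array([[g["fx"],0,g["cx"]],[0,g["fy"],g["cy"]],[0,0,1.]])
    return cv2.projectPoints(c.reshape(-1,1,3),np.zeros(3),np.zeros(3),K,np.array(g["dist"],float))[0].reshape(-1,2)
def ray(g,uv,z):
    K=np.array([[g["fx"],0,g["cx"]],[0,g["fy"],g["cy"]],[0,0,1.]])
    n=cv2.undistortPoints(np.array(uv,float).reshape(-1,1,2),K,np.array(g["dist"],float)).reshape(-1,2)
    d=np.c_[n[:,0],-n[:,1],-np.ones(len(n))]@np.array(g["orientation"]).T
    e=np.array(g["eye"]); return e+d*((z-e[2])/d[:,2])[:,None]
def fix(p,P): # fixture mm -> world m
    c,s=np.cos(p[2]),np.sin(p[2]); P=np.atleast_2d(P)/1000.
    return np.c_[p[0]+c*P[:,0]-s*P[:,1],p[1]+s*P[:,0]+c*P[:,1],P[:,2]]
E
python3 - <<'E'
from h import *
gt=get_image("top");gs=get_image("side")
T=lambda u:(np.array(u,float)+.5)/6+[275,130]-.5
S=lambda u:(np.array(u,float)+.5)/5+[295,145]-.5
ct=T([(173,535),(105,135),(533,470),(455,72)]); Ft=np.array([(-120,120,12),(85,120,12),(-120,-60,12),(85,-60,12.)])
cs=S([(68,378),(255,570),(550,428)]); Fs=np.array([(-120,120,12),(-120,-60,12),(85,-60,12.)])
print(np.round(ray(gt,ct,.012),4)); print(np.round(ray(gs,cs,.012),4))
for nm,f in (("both",lambda p:np.r_[(proj(gt,fix(p,Ft))-ct).ravel(),(proj(gs,fix(p,Fs))-cs).ravel()]),("top",lambda p:(proj(gt,fix(p,Ft))-ct).ravel()),("side",lambda p:(proj(gs,fix(p,Fs))-cs).ravel())):
    r=least_squares(f,[.45,0,.15]); print(nm,r.x,np.degrees(r.x[2]),np.round(r.fun,2))
    if nm=="both": p=r.x; np.save("p.npy",p)
# inverse
def inv(w): c,s=np.cos(p[2]),np.sin(p[2]); d=w[:,:2]-p[:2]; return 1000*np.c_[c*d[:,0]+s*d[:,1],-s*d[:,0]+c*d[:,1]]
# tab top rear/front corners top view z=.042
print("tab top view (rear-left,rear-right,front l,front r)",inv(ray(gt,T([(360,440),(465,422),(360,425),(462,405)]),.042)).round(1))
print("tab side",inv(ray(gs,S([(205,412),(258,475),(222,408),(272,470)]),.042)).round(1))
print("green front edge",inv(ray(gt,T([(285,212),(450,190)]),.021)).round(1), "rear",inv(ray(gt,T([(320,422),(490,395)]),.021)).round(1))
print("tip",inv(ray(gt,T([(110,165)]),.175)).round(1))
for g,n in((gt,"top"),(gs,"side")):
    im=g["color"].copy()
    for h in (0,1.3):
        a=1.38-h
        P=fix(p,[(30,90+r*np.cos(a),50+r*np.sin(a)) for r in (0,45,105,130)])
        for u in proj(g,P): cv2.circle(im,tuple(np.int32(np.round(u))),1,(0,0,255),-1)
    for u in proj(g,fix(p,[(60,-45,32),(60,45,32),(-120,-51.5,22),(-120,51.5,22),(-120,120,12),(85,-60,12),(-120,-60,12),(85,120,12)])): cv2.circle(im,tuple(np.int32(np.round(u))),1,(255,0,255),-1)
    a=im[130:230,275:375] if n=="top" else im[145:265,295:415]
    cv2.imwrite(f"pics/{n}chk.png",cv2.resize(a,(600,600)))
b=cv2.hconcat([cv2.imread("pics/topchk.png"),cv2.imread("pics/sidechk.png")]); cv2.imwrite("pics/chk.png",cv2.resize(b,(800,400)))
E
```

```text
[[ 0.4604  0.0417  0.012 ]
 [ 0.6599  0.0735  0.012 ]
 [ 0.4898 -0.135   0.012 ]
 [ 0.6894 -0.1015  0.012 ]]
[[ 0.4624  0.0399  0.012 ]
 [ 0.4942 -0.1343  0.012 ]
 [ 0.6921 -0.1018  0.012 ]]
both [ 0.59872943 -0.05701939  0.16824639] 9.639807913056142 [ 0.17  0.02 -0.69 -0.82  0.42 -0.25  0.12 -1.03 -0.87 -0.1  -0.99  0.94
  0.19 -0.02]
top [ 0.59708816 -0.05707345  0.16373587] 9.381374289098815 [-0.02  0.43 -0.57 -0.48  0.29  0.43  0.3  -0.43]
side [ 0.600793   -0.05615258  0.17159206] 9.831500646448015 [-0.35 -0.34 -0.25  0.54  0.62 -0.49]
tab top view (rear-left,rear-right,front l,front r) [[-93.   23.9]
 [-93.6 -26.9]
 [-85.9  22.6]
 [-85.3 -27.1]]
tab side [[-89.1  25.9]
 [-93.8 -28.3]
 [-79.6  23.7]
 [-85.6 -29.1]]
green front edge [[ 25.8  37.9]
 [ 21.9 -43.9]] rear [[-79.2  40.1]
 [-81.2 -43.8]]
tip [[ 29.9 114.3]]
```

View pics/chk.png

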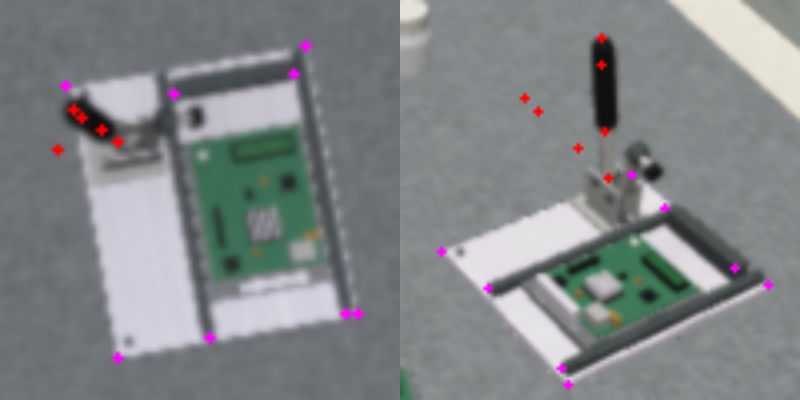

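step_arm([
  [0,0,-6,0,0,0,1],
  [0,0,-6,0,0,0,1],
  [0,0,-6,0,0,0,1],
  [0,0,-6,0,0,0,1],
  [0,0,-6,0,0,0,1],
  [0,0,-5.5,0,0,0,1],
  [0,0,0,-3,0,0,1],
  [0,0,0,-4,0,0,1],
])

```text
time: 0.87
eef_pos: [0.3053, 0.5416, 0.228]
eef_rot: [[-0.203, 0.979, -0.003], [0.979, 0.203, -0.002], [-0.001, -0.003, -1.0]]
force: [0.9, -1.1, -0.3]
gripper_width: -0.003
```

```bash
cat >> h.py <<'E'
def st():
    p=np.load("p.npy"); s=observe(); c,sn=np.cos(p[2]),np.sin(p[2]); d=np.array(s["eef_pos"][:2])-p[:2]
    R=np.array(s["eef_rot"]); F=np.array([[c,-sn,0],[sn,c,0],[0,0,1]])
    print("t",round(s["time"],2),"tcp fix mm",np.round([1e3*(c*d[0]+sn*d[1]),1e3*(-sn*d[0]+c*d[1]),1e3*s["eef_pos"][2]],1),"world",np.round(s["eef_pos"],4),"w",round(s["gripper_width"],2))
    print("R in fix",np.round(F.T@R,3).tolist()); print("force fix",np.round(F.T@np.array(s["force"]),1),"joints",np.round(s["joints"],1))
E
python3 -c "
from h import *; st()"
```

```text
t 0.87 tcp fix mm [-189.1  639.3  228. ] world [0.3053 0.5416 0.228 ] w -0.0
R in fix [[-0.037, 0.999, -0.003], [0.999, 0.037, -0.001], [-0.001, -0.003, -1.0]]
force fix [ 0.7 -1.2 -0.3] joints [-64.   19.8  -3.1  99.    1.1  61.4  34.3]
```

step_arm([
  [0,0,2,-4,1,0,1],
  [0,0,0,-4,1,0,1],
  [0,0,0,-4,1,0,1],
  [0,0,0,-4,1,0,1],
  [0,0,0,-4,1,0,1],
  [0,0,0,-4,1,0,1],
  [0,0,0,-4,0,0,1],
  [0,0,0,-4,0,0,1],
])

```text
time: 1.53
eef_pos: [0.4193, 0.2291, 0.227]
eef_rot: [[-0.173, 0.985, -0.004], [0.985, 0.173, -0.001], [-0.001, -0.004, -1.0]]
force: [1.7, 0.1, -0.1]
gripper_width: -0.0
```

```bash
python3 -c "
from h import *; st()"
```

```text
t 1.53 tcp fix mm [-129.   312.1  227. ] world [0.4193 0.2291 0.227 ] w -0.0
R in fix [[-0.006, 1.0, -0.004], [1.0, 0.006, -0.001], [-0.001, -0.004, -1.0]]
force fix [ 1.7 -0.2 -0.1] joints [-42.2   6.1   6.3 117.   -0.9  57.2  64.5]
```

step_arm([
  [0,0,0,-4,0,0,1],
  [0,0,0,-4,0,0,1],
  [0,0,0,-4,0,0,1],
  [0,0,0,-4,0,0,1],
  [0,0,0,-4,0,0,1],
  [0,0,0,-4,0,0.5,1],
  [0,0,0,-4,0,2,1],
  [0,0,0,-3,0,3,1],
])

```text
time: 2.2
eef_pos: [0.4737, -0.0865, 0.1798]
eef_rot: [[-0.171, 0.985, 0.009], [0.985, 0.171, 0.002], [0.0, 0.009, -1.0]]
force: [1.9, 1.3, -0.3]
gripper_width: 0.002
```

```bash
python3 -c "
from h import *; st()"
```

```text
t 2.2 tcp fix mm [-128.2   -8.2  179.8] world [ 0.4737 -0.0865  0.1798] w 0.0
R in fix [[-0.004, 1.0, 0.009], [1.0, 0.004, 0.0], [0.0, 0.009, -1.0]]
force fix [ 2.   1.  -0.3] joints [-18.3   9.6  23.5 120.7  -5.2  50.1 108.1]
```

step_arm([
  [0.5,0,0,0.7,0,2.5,1],
  [0,0,0,0,0,3,1],
  [0,0,0,0,0,3,1],
  [0,0,0,0,0,3,1],
  [0,0,0,0,0,2,1],
  [0,0,0,0,0,1,1],
  [0,0,0,0,0,0,1],
  [0,0,0,0,0,0,1],
])

```text
time: 2.87
eef_pos: [0.4708, -0.0895, 0.025]
eef_rot: [[-0.158, 0.987, -0.003], [0.987, 0.158, -0.004], [-0.003, -0.003, -1.0]]
force: [0.4, -0.7, 1.4]
gripper_width: 0.001
```

```bash
python3 -c "
from h import *; st()
g=get_image('side'); cv2.imwrite('pics/s1.png',cv2.resize(g['color'][100:300,240:480],(720,600)))"
```

```text
t 2.87 tcp fix mm [-131.5  -10.6   25. ] world [ 0.4708 -0.0895  0.025 ] w 0.0
R in fix [[0.009, 1.0, -0.003], [1.0, -0.009, -0.003], [-0.003, -0.003, -1.0]]
force fix [ 0.3 -0.8  1.4] joints [-12.4  25.2  18.3 126.5 -14.9  30.4 116.4]
```

View pics/s1.png

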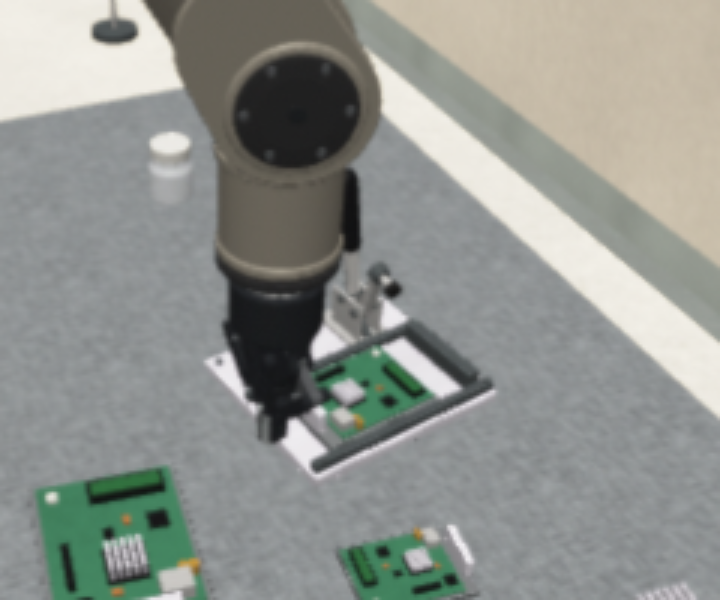

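step_arm([
  [0,0,0,0.5,0.3,0,1],
  [0,0,0,0.5,0.5,0,1],
  [0,0,0,0.2,0.5,0,1],
  [0,0,0,0,0.5,0,1],
  [0,0,0,0,0.5,0,1],
  [0,0,0,0,0.5,0,1],
  [0,0,0,0,0.5,0,1],
  [0,0,0,0,0.5,0,1],
])

```text
time: 3.58
eef_pos: [0.5119, -0.0685, 0.0296]
eef_rot: [[-0.16, 0.987, 0.003], [0.987, 0.16, -0.002], [-0.003, 0.003, -1.0]]
force: [-2.8, -0.5, 1.7]
gripper_width: -0.004
```

```bash
python3 -c "
from h import *; st()"
```

```text
t 3.58 tcp fix mm [-87.5   3.3  29.6] world [ 0.5119 -0.0685  0.0296] w -0.0
R in fix [[0.007, 1.0, 0.003], [1.0, -0.007, -0.003], [-0.003, 0.003, -1.0]]
force fix [-2.9  0.   1.7] joints [-14.6  27.1  18.4 122.  -15.1  32.8 113.8]
```

step_arm([
  [0,0,0,0,0.4,0.1,1],
  [0,0,0,0,0.4,0.1,1],
  [0,0,0,0,0.3,0.1,1],
  [0,0,0,0,0.3,0,1],
  [0,0,0,0,0.3,0,1],
  [0,0,0,0,0.3,0,1],
  [0,0,0,0,0.3,0,1],
  [0,0,0,0,0.3,0,1],
])

```text
time: 4.25
eef_pos: [0.5291, -0.0665, 0.0239]
eef_rot: [[-0.156, 0.988, -0.018], [0.988, 0.156, -0.002], [0.001, -0.018, -1.0]]
force: [-19.2, -2.0, 13.8]
gripper_width: 0.001
```

```bash
python3 -c "
from h import *; st()"
```

```text
t 4.25 tcp fix mm [-70.3   2.3  23.9] world [ 0.5291 -0.0665  0.0239] w 0.0
R in fix [[0.011, 1.0, -0.018], [1.0, -0.011, 0.001], [0.001, -0.018, -1.0]]
force fix [-19.3   1.3  13.8] joints [-14.5  29.3  18.3 119.  -15.3  34.9 113.4]
```

step_arm([
  [0,0,0,0,0.3,0,1],
  [0,0,0,0,0,0,1],
  [0,0,0,0,-0.5,0,1],
  [0,0,0,0,-1,0,1],
  [0,0,0,0,-1.5,0,1],
  [0,0,0,0,0,-2,1],
  [0,0,0,0,0,-4,1],
  [0,0,0,0,0,-4,1],
])

```text
time: 4.92
eef_pos: [0.4946, -0.0718, 0.1199]
eef_rot: [[-0.155, 0.987, -0.034], [0.988, 0.155, -0.003], [0.002, -0.034, -0.999]]
force: [1.3, 0.6, 0.4]
gripper_width: -0.0
```

```bash
python3 -c "
from h import *; st()
g=get_image('side'); a=cv2.resize(g['color'][145:265,295:415],(480,480),interpolation=2)
g=get_image('top'); b=cv2.resize(g['color'][130:230,275:375],(480,480),interpolation=2)
cv2.imwrite('pics/s2.png',cv2.resize(cv2.hconcat([a,b]),(800,400)))"
```

```text
t 4.92 tcp fix mm [-105.2    2.9  119.9] world [ 0.4946 -0.0718  0.1199] w -0.0
R in fix [[0.013, 0.999, -0.034], [1.0, -0.013, 0.002], [0.002, -0.034, -0.999]]
force fix [1.4 0.4 0.4] joints [-18.7  18.1  23.1 119.9  -9.4  45.7 109.1]
```

View pics/s2.png

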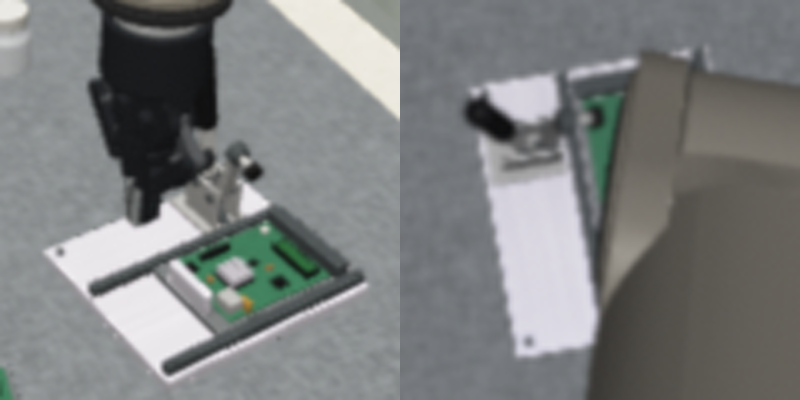

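step_arm([
  [-2,0,0,0,0,-3,1],
  [0,0,0,0,1,-1.8,1],
  [0,0,0,0.5,2.5,0,1],
  [0,0,0,1,2.5,0,1],
  [0,0,0,1,2.5,0,1],
  [0,0,0,1,2.5,0,1],
  [0,0,0,1,2,0,1],
  [0,0,0,0.5,0.5,0,1],
])

```text
time: 5.68
eef_pos: [0.6274, -0.0, 0.1791]
eef_rot: [[-0.152, 0.988, 0.023], [0.988, 0.152, 0.008], [0.004, 0.024, -1.0]]
force: [-0.6, 0.4, -0.8]
gripper_width: 0.002
```

```bash
python3 -c "
from h import *; st()"
```

```text
t 5.68 tcp fix mm [ 37.9  51.4 179.1] world [ 0.6274 -0.      0.1791] w 0.0
R in fix [[0.015, 1.0, 0.024], [1.0, -0.015, 0.004], [0.004, 0.024, -1.0]]
force fix [-0.5  0.5 -0.8] joints [-22.7  23.3  22.  103.3 -11.   54.1 102.8]
```

step_arm([
  [1.3,0,-0.9,0.3,-0.4,1,1],
  [0,0,0,0.5,-0.3,0.8,1],
  [0,0,0,0.4,0,0.3,1],
  [0,0,0,0,0,0,1],
  [0,0,0,0,0,0,1],
  [0,0,0,0,0,0,1],
  [0,0,0,0,0,0,1],
  [0,0,0,0,0,0,1],
])

```text
time: 6.35
eef_pos: [0.614, 0.0102, 0.1544]
eef_rot: [[-0.169, 0.986, -0.004], [0.986, 0.169, 0.004], [0.004, -0.003, -1.0]]
force: [0.1, 0.4, -0.4]
gripper_width: -0.004
```

```bash
python3 -c "
from h import *; st()
g=get_image('side'); a=cv2.resize(g['color'][85:265,265:445],(480,480),interpolation=2)
g=get_image('top'); b=cv2.resize(g['color'][130:230,275:375],(480,480),interpolation=2)
cv2.imwrite('pics/s3.png',cv2.resize(cv2.hconcat([a,b]),(800,400)))"
```

```text
t 6.35 tcp fix mm [ 26.3  63.8 154.4] world [0.614  0.0102 0.1544] w -0.0
R in fix [[-0.001, 1.0, -0.003], [1.0, 0.001, 0.004], [0.004, -0.003, -1.0]]
force fix [ 0.2  0.4 -0.4] joints [-23.3  24.4  21.3 105.  -11.2  52.8 102.9]
```

View pics/s3.png

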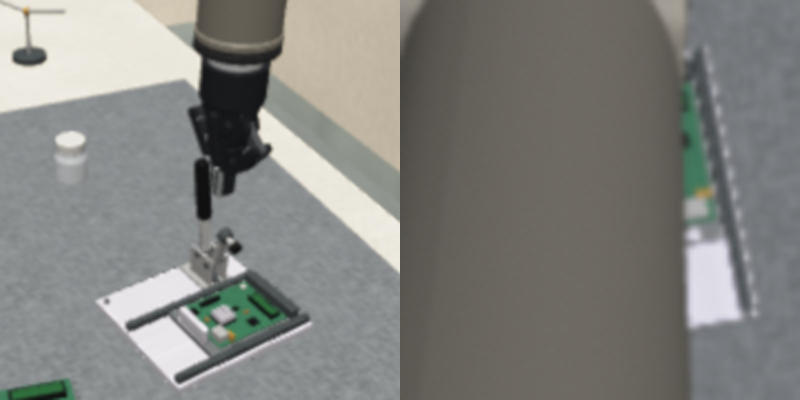

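step_arm([
  [0,0,0,0.5,0.2,0,1],
  [0,0,0,0.8,0.2,0,1],
  [0,0,0,0.8,0,0,1],
  [0,0,0,0.8,0,0.1,1],
  [0,0,0,0.8,0,0.2,1],
  [0,0,0,0.8,0,0.3,1],
  [0,0,0,0.8,0,0.3,1],
  [0,0,0,0.7,0,0.4,1],
])

```text
time: 7.12
eef_pos: [0.609, 0.073, 0.1433]
eef_rot: [[-0.166, 0.986, 0.001], [0.986, 0.166, 0.002], [0.002, 0.001, -1.0]]
force: [-1.5, -1.9, 4.4]
gripper_width: 0.0
```

```bash
python3 -c "
from h import *; st()"
```

```text
t 7.12 tcp fix mm [ 31.9 126.5 143.3] world [0.609  0.073  0.1433] w 0.0
R in fix [[0.001, 1.0, 0.001], [1.0, -0.001, 0.001], [0.002, 0.001, -1.0]]
force fix [-1.8 -1.6  4.4] joints [-28.6  24.9  20.5 105.8 -11.   51.2  96.6]
```

step_arm([
  [0,0,0,0.5,0,0.4,1],
  [0,0,0,0.5,0,0.4,1],
  [0,0,0,0.5,0,0.5,1],
  [0,0,0,0.5,0,0.5,1],
  [0,0,0,0.4,0,0.5,1],
  [0,0,0,0.4,0,0.5,1],
  [0,0,0,0.3,0,0.6,1],
  [0,0,0,0.3,0,0.6,1],
])

```text
time: 7.78
eef_pos: [0.6022, 0.1145, 0.0995]
eef_rot: [[-0.17, 0.985, 0.001], [0.985, 0.17, 0.003], [0.003, 0.001, -1.0]]
force: [0.6, -0.2, -0.3]
gripper_width: 0.002
```

```bash
python3 -c "
from h import *; st()
g=get_image('side'); a=cv2.resize(g['color'][85:265,265:445],(480,480),interpolation=2)
cv2.imwrite('pics/s4.png',a)"
```

```text
t 7.78 tcp fix mm [ 32.1 168.5  99.5] world [0.6022 0.1145 0.0995] w 0.0
R in fix [[-0.003, 1.0, 0.001], [1.0, 0.003, 0.003], [0.003, 0.001, -1.0]]
force fix [ 0.6 -0.3 -0.3] joints [-31.2  28.   18.9 107.5 -12.4  46.4  94. ]
```

View pics/s4.png

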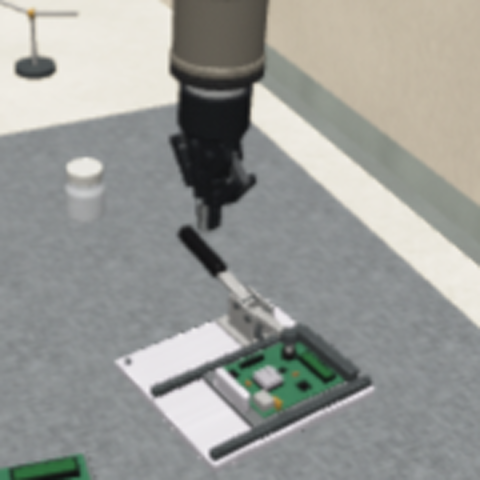

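step_arm([
  [0,0,0,0,0,-2,1],
  [0,0,0,0,0,-4,1],
  [0,0,0,0,0,-4,1],
  [0,0,0,2,0,-4,1],
  [0,0,0,4,0,-1,1],
  [0,0,0,4,0,0,1],
  [0,0,0,4,0,0,1],
  [0,0,0,4,0,0,1],
])

```text
time: 8.5
eef_pos: [0.5726, 0.285, 0.2504]
eef_rot: [[-0.152, 0.988, -0.005], [0.988, 0.152, -0.001], [0.0, -0.005, -1.0]]
force: [1.3, 0.8, -1.2]
gripper_width: -0.002
```

step_arm([
  [0,0,0,4,-1,0,1],
  [0,0,0,4,-1,0,1],
  [0,0,0,4,-1,0,1],
  [0,0,0,3,-1,0,1],
  [0,0,0,1,0,0,1],
  [0,0,0,0,0,0,1],
  [0,0,0,0,0,0,1],
  [0,0,0,0,0,0,1],
])

```text
time: 9.17
eef_pos: [0.5018, 0.4497, 0.2477]
eef_rot: [[-0.161, 0.987, -0.007], [0.987, 0.161, 0.0], [0.001, -0.007, -1.0]]
force: [0.6, -0.0, 0.0]
gripper_width: 0.0
```

```bash
python3 -c "
from h import *; st()
p=np.load('p.npy')
gs=get_image('side');gt=get_image('top'); cv2.imwrite('pics/tf.png',gt['color'])
cv2.imwrite('pics/sf.png',gs['color'])
A=[]
a=.08
for g,(y,x,w) in ((gs,(145,295,120)),(gt,(130,265,110))):
    c=cv2.resize(g['color'][y:y+w,x:x+w],(800,800),interpolation=2)
    c2=c.copy()
    for P in ([60,-45,20],[60,45,20],[-60,25,42],[-60,-25,42],[30,90+105*np.cos(a),50+105*np.sin(a)],[30,90+130*np.cos(a),50+130*np.sin(a)],[30,18,28]):
        u=(proj(g,fix(p,P))[0]-[x,y]+.5)*800/w; cv2.circle(c2,tuple(np.int32(u)),4,(0,0,255),-1)
    A.append(cv2.vconcat([c,c2]))
cv2.imwrite('pics/f.png',cv2.resize(A[0],(300,600))); cv2.imwrite('pics/f.png',cv2.resize(cv2.hconcat(A),(600,600)))
"
```

```text
t 9.17 tcp fix mm [-10.7 515.8 247.7] world [0.5018 0.4497 0.2477] w 0.0
R in fix [[0.007, 1.0, -0.007], [1.0, -0.007, 0.001], [0.001, -0.007, -1.0]]
force fix [ 0.6 -0.1  0. ] joints [-58.5  24.2  15.6  91.5  -7.3  65.6  58. ]
```

View pics/f.png

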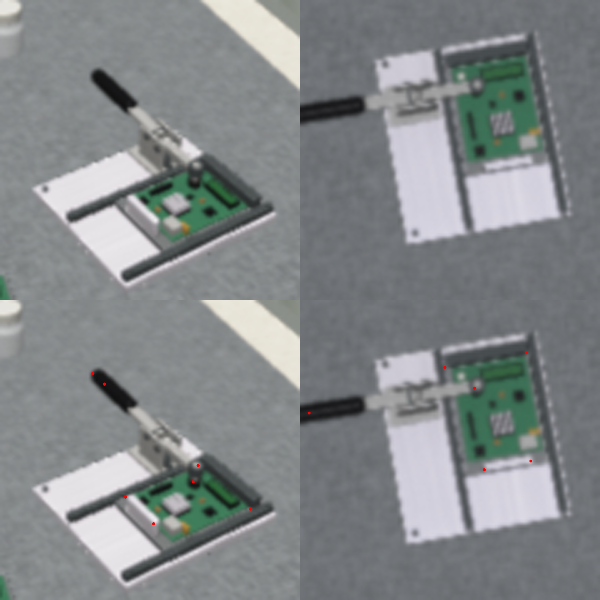

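View pics/tf.png

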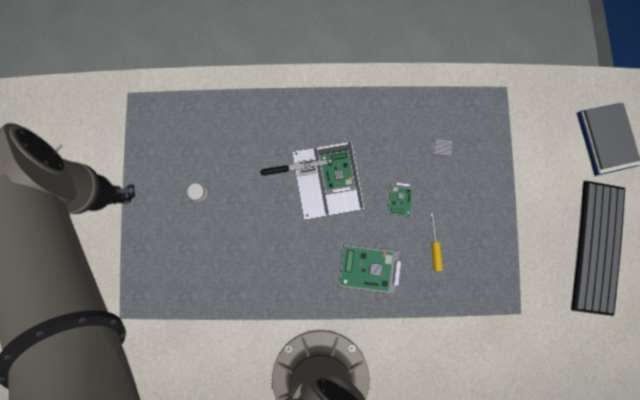

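```bash
python3 -c "
import cv2
a=cv2.imread('pics/tf.png')[138:200,312:367]; b=cv2.imread('pics/sf.png')[190:255,340:405]
cv2.imwrite('pics/z.png',cv2.hconcat([cv2.resize(a,(400,450),interpolation=2),cv2.resize(b,(400,450),interpolation=2)]))"
```

```text
(no output)
```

View pics/z.png

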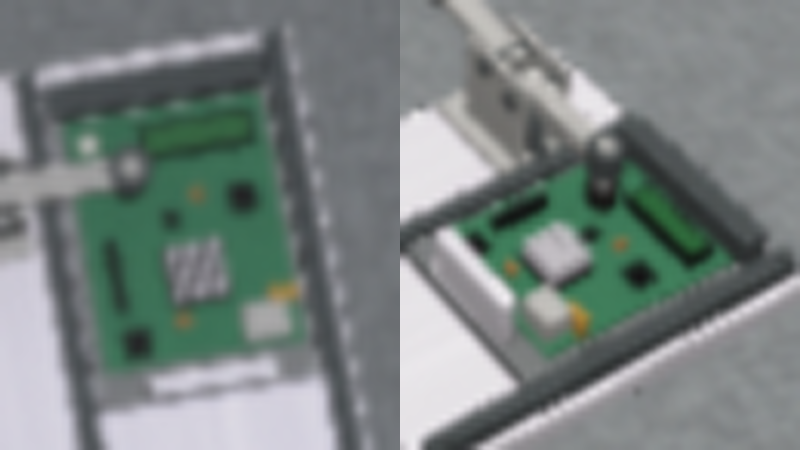

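The close-ups show the board against the stop with no white plate in the gap. The handle lies almost level, the foot is on the board, and the bystanders are where they were. I'm handing the job in.

```bash
python3 -c "
from bench import close_job; print(close_job())"
```

```text
the job is handed in; nothing more can be done
None
```

The carrier is home against the end stop and the toggle clamp is locked with its foot on the board. I handed the job in at about 9.3 s of the 51 s allowed.

- **Carrier:** I pushed the tab with shut fingers until the carrier met the stop. The fingertip stopped at fixture x −70.3 mm, about where I expected it (−71 mm), with a push of about 19 N. A further slight push followed before I backed off. The later pictures show no plate between the board and the stop.
- **Clamp:** I then pushed the handle over along its arc until it snapped to lock. The contact force had dropped to nothing by the end of that move. In the last side and top pictures the handle lies on the computed lock position and the foot is on the board at about x 30, y 18 mm.
- **Clear of everything:** The arm finished about 0.4 m from the clamp at z 0.25 m, with a force reading near zero. In the top view the screwdriver, jar and heat sink are at the same pixels as at the start.

**What disagreed:**
- Locating the fixture from the top and side views separately gave positions about 4 mm apart, so the stop contact was judged by force and pictures rather than by position alone.
- While pushing against the stop the tool also read about 14 N upward, because the fingertip dropped slightly and rubbed down the tab.

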